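Unload the forming die on a goldsmith's bench

TASK

Throw the red-knobbed ejector lever fully over so that it lifts the pressed brass dish out of the die, then slide or carry the raised dish onto the middle of the cork-topped rest beside the die (not into the blue scrap tin), right way up with its whole foot on the cork. Then throw the lever fully back so that the die is ready for the next blank. Keep the dish roughly level all the time, and do not disturb the hammer, the brush or the steel dapping block.

Things in the scene. Friction and masses are not known exactly. Their poses are not given: they have to be found in the camera images.
- die: Fixed dark steel forming die, 130 x 130 mm, 50 mm high; origin at the centre of its underside, axes along its sides, z up. Round straight cavity, 88 mm across, 18 mm deep, in the middle of its top. A grey bracket (26 x 44 mm, 50 mm high) on its +x face carries the lever. Rest and tin stand 2 mm off its +y and -y faces, centres 127 mm from the die's centre; which is on which side changes.
- pad_top (a point): Centre of the top of the round steel ejector pad, 52 mm across, in the cavity floor under the dish. The lever raises it, in proportion to its travel, from 32.5 to 52.5 mm above the bench, where the foot of the dish is 2.5 mm above the die's top.
- lever (a joint): Ejector lever, a 10 mm steel bar, 90 mm from pivot to knob centre. Turns about an axis parallel to the die's x, pivot at (100, 0, 32) mm in the die frame. 0 = leans 0.6 rad from upright to the die's -y (ejector down, start); 1.2 = leans 0.6 rad to +y (ejector fully up). Stops at both ends; friction holds it where left (about 4 N to push at half length). Can be pushed over from the side.
- lever_knob (a point): Centre of the red ball knob, 24 mm across, at the end of the ejector lever; about 106 mm above the bench at both ends of the travel, 122 mm when upright.
- dish: Loose round pressed brass dish, open upward: 84 mm across the rim, 72 mm across the foot, 16 mm high, wall and floor 3 mm thick, walls flaring outward, about 0.18 kg. Origin at the centre of its underside, z up. Starts sunk in the cavity, foot 32.5 mm above the bench, rim 1.5 mm below the die's top. Fingers put down inside it can drag it along by its wall.
- rest: Fixed wooden block with a cork top, 120 x 120 mm (cork 118 x 118 mm), top 48.5 mm above the bench (1.5 mm lower than the die's top); origin at the centre of its underside. Stands beside the die's +y or -y face (2 mm gap), square to it.
- tin: Fixed blue open scrap tin, 120 x 120 mm, 48.5 mm high, with brass offcuts in it; origin at the centre of its underside. Stands against the die's face opposite the rest. The dish must not go into it.
- hammer: Bystander: hammer lying to the left of the work, 220 mm long. Leave alone.
- brush: Bystander: bench brush lying to the right of the work, 180 mm long. Leave alone.
- dapblock: Bystander: steel dapping block, 50 mm cube, standing to the right of the work. Leave alone.
Things that resemble listed ones, but are neither listed nor needed, are in the scene too. There is more than one size of the die; the job needs the smallest.

How it is judged (in metres and radians):
On the way, in this order (a step that is already met when the one before it is completed fails the run):
1. the lever is fully over and the dish stands raised on the ejector, over the cavity (value of joint lever above 1.1 rad and z of dish in the frame of die above 0.049 m and horizontal distance between dish and die below 0.02 m and angle between dish's own z axis and vertical below 0.15 rad), for 0.2 s.
2. the dish lies flat on the cork of the rest (horizontal distance between dish and rest below 0.022 m and z of dish in the frame of rest below 0.0515 m and angle between dish's own z axis and vertical below 0.05 rad), for 0.2 s.
At the end, for the whole second after the job is handed in: The dish lies still and level, open side up, on the cork, its centre within 22 mm of the centre of the rest (its whole foot on the cork), and the ejector lever is back within 0.1 rad of its starting stop (horizontal distance between dish and rest below 0.022 m and z of dish in the frame of rest between 0.0465 and 0.0505 m and angle between dish's own z axis and vertical below 0.05 rad and linear speed of dish below 0.01 m/s and value of joint lever below 0.1 rad); the robot touches nothing.
It fails at once if the dish is tipped by more than 0.5 rad (about 30 degrees) (angle between dish's own z axis and vertical above 0.5 rad).
It fails at once if the dish drops into the scrap tin (horizontal distance between dish and tin below 0.06 m and height (world z) of dish below 0.044 m).
It fails at once if the hammer, the brush or the dapping block is moved by more than 20 mm (distance of any of hammer, brush, dapblock from where it was at the start of the episode above 0.02 m).
It also fails if it takes over 54 s, if anything falls off the work surface, if the arm or the gripper's body presses on something with over 40 N, if the wrist force passes 120 N, or if a joint passes its speed limit or range.

ROBOT

A 6-joint arm with a two-finger parallel gripper is mounted at the origin on the work surface. World frame = base frame: x ahead of the robot, y to its left, z up, the work surface at z = 0. Lengths are in mm, angles in rad, forces in N, time in s.
With the tool pointing down it reaches from about 325 to 900 mm from the base axis. Payload 6.1 kg.
Tool frame: the origin (TCP) lies on the centre line of the jaws, within the pads' length; the fingertips stand 8 mm ahead of it and the grasp point (between the pads) lies 11 mm behind it (manip.tip_reach is the distance from the TCP to the fingertips, in mm); z points along the fingers, x is the direction in which the jaws open and shut, and the axes are right-handed (so a half turn about z gives the same grasp; the last joint's range is limited). The gripper opens to 87 mm and grips with 3 to 60 N. Pads are 19 mm wide; open, the fingers measure 117 mm over their backs; the gripper's body (75 mm by 190 mm) begins 51 mm behind the grasp point.
Start: joints at [-1.306, 0.22, 1.526, -0, 1.395, -0.126], TCP at [238.073, -577.873, 230.538] pointing down, gripper open.
Joint ranges: [-2.98, 2.98], [-0.91, 2.08], [0.09, 2.57], [-1.24, 4.39], [0.2, 2.65], [-2.68, 2.68]. Speed limits (rad/s): [2.57, 2.57, 3.01, 3.14, 3.14, 3.14].

INTERFACE

Orientations are given as a unit quaternion [x, y, z, w].
In Python, from plant import manip gives the robot as it stands.
- The arm moves only by the shell command python3 -m jog 'ROWS' [FORCE]. ROWS is JSON, a list of rows, each a list of 7 numbers: the shift along the world's x, y, z scaled (see below), then the turn, a rotation vector about the world's x, y, z scaled (see below), then the gripper command: -1 is fully open, 1 is shut, values between are in proportion. A call has 1 to 20 rows; each row shifts and turns the pose as measured when the row begins; what a row does not reach is not made up. The controller multiplies each number of a shift by 0.02 m and each number of a turn by 6 degrees. A row lasts 1/12 s, in which the tool goes at most 41.7 mm and 7.16 degrees, less where a joint would pass 70% of its speed; a pose out of reach is approached as far as the arm can. A call with a number of a shift or a turn outside -1 to 1 is refused whole. A call with a gripper value outside its range is refused whole. The fingers move at their own pace and stop on an object; FORCE is the grip in N (left out, the last holds). Time passes only in rows, so rows that do not move let the fingers close. It gives the time, the measured TCP pose, the force and the opening at its end, in the units of the state.
- manip.get_state(): the state, without advancing time (a new reading comes with each control period).
- manip.get_image(name): name is "scene" or "top"; returns a dict with "pixels" (384x512x3 uint8, red, green, blue), "K" (3x3 intrinsics, pixels), "rvec" (rotation vector, rad) and "tvec" (3), from world to camera coordinates, as OpenCV has them. Camera axes: x right, y down, z forward; pixel columns grow to the right and rows downward; lengths in mm; the calibration is good to about 2 mm. A picture is of the moment at which its call begins. There is no depth.
- manip.finish_job(): hands the job in, once; it reports no verdict.
Trained networks look in the newest picture that a camera, given by its name, has taken for a name from the list of things; names that differ only in an ending like _2 or _b are one class to them, and where a whole thing is asked for, a point or a joint stands for the part that bears it (a point fixed in the world has none). Each returns a list of dicts, best first, with "conf" (0 to 1); they miss things now and then, are a little off and sometimes report something else, mostly with a low value. They report only what shows in the picture. A call takes as long as a camera call. They do not tell look-alikes from the thing itself.
- manip.boxes_of(camera, thing): "at" ([x, y, z] in mm, in world coordinates, good to about 4 mm: the middle of the surface that is visible of it).
- manip.masks_of(camera, thing): "region" (384x512 bool, what is visible of it).
- manip.spot_point(camera, thing): "at" ([x, y, z] in mm, in world coordinates, good to about 4 mm: a listed point, or the origin of a listed thing).
The state is a dict: "time": time; "q": joint angles; "joint_velocities": joint speeds; "joint_efforts": joint torques, N m; "ee_pos": TCP position; "tool_rot": TCP orientation; "contact_force": force on the tool from outside, world axes, zero at the start; "ft_torque": the same for the moment, N m; "grip_width": finger opening in mm.
Only numpy, scipy, OpenCV 4.12 (cv2) and the standard library are available. Lean on these libraries where they do the work, as an engineer would, in place of code of your own. Each camera call takes 0.05 s, during which the arm holds its last target.

## Working session

There is one attempt and no reset: what is moved stays moved. The work goes in short steps, Python scripts to look and compute and a shell command to move; the robot and the scene stay as the last step left them, time stands still between calls to the robot, and variables do not carry over. Pictures are saved under pics/ and viewed, and the job is handed in when it is done.

```bash
mkdir -p pics; ls
python3 - <<'E'
from plant import manip
import cv2
for n in ("scene","top"):
    im=manip.get_image(n); cv2.imwrite(f"pics/{n}0.png",im["pixels"][:,:,::-1])
    for t in ("die","pad_top","lever_knob","dish","rest","tin","hammer","brush","dapblock"):
        print(n,t,[(round(d["conf"],2),[round(v) for v in d["at"]]) for d in manip.spot_point(n,t)])
s=manip.get_state();print(s["time"],s["ee_pos"],s["tool_rot"],s["contact_force"],s["grip_width"])
E
```

```text
pics
scene die [(0.96, [802, -12, 1]), (0.87, [510, -38, 2]), (0.74, [245, -212, -3])]
scene pad_top [(0.59, [800, -13, 45]), (0.54, [244, -210, 41])]
scene lever_knob [(0.82, [908, -116, 140]), (0.58, [610, -90, 108]), (0.57, [369, -293, 142])]
scene dish [(0.8, [511, -41, 34])]
scene rest [(0.66, [509, -165, -3]), (0.53, [512, 87, 1])]
scene tin [(0.57, [515, 86, 0])]
scene hammer [(0.72, [552, 367, -2])]
scene brush [(0.59, [456, -419, -1])]
scene dapblock [(0.56, [608, -329, -2])]
top die [(0.82, [508, -38, 4]), (0.56, [243, -210, -2])]
top pad_top [(0.86, [243, -214, 42]), (0.73, [802, -15, 43])]
top lever_knob [(0.79, [912, -117, 142]), (0.67, [369, -289, 136]), (0.6, [610, -90, 104]), (0.48, [509, -36, 3])]
top dish [(0.92, [508, -41, 31])]
top rest [(0.68, [511, -169, 0]), (0.29, [513, 91, -4])]
top tin [(0.66, [511, 89, -1])]
top hammer [(0.9, [547, 363, 2])]
top brush [(0.77, [463, -420, -4])]
top dapblock [(0.74, [613, -331, 3])]
1.0 [ 238.06303619 -577.87003646  230.55174792] [ 8.30925784e-01 -5.56383268e-01  2.45715742e-07 -6.54314207e-06] [ 0.4640901   0.72596299 -0.53761791] 87.12346131079393
```

View pics/scene0.png

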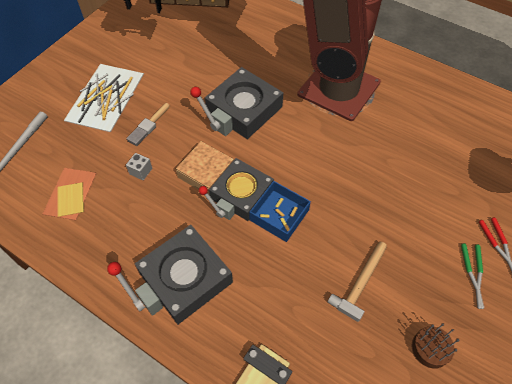

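View pics/top0.png

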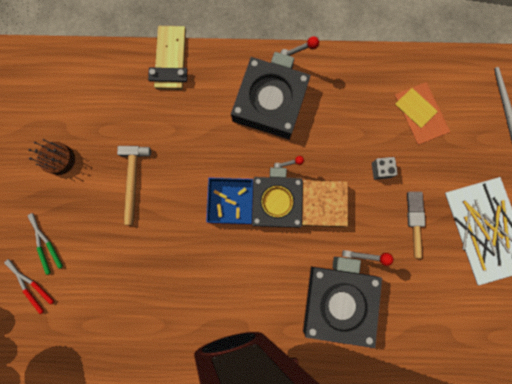

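The picture agrees with the networks. The small die is at about (509, -39) (top view px 278,203), holding the dish. The cork rest is on its world -y side (px 326,203), the tin on +y (px 232,200), and the knob leans to -y (px 299,160). I'll move over beside the lever.

```bash
python3 -m jog '[[0.8,0.97,0,0,0,0.565,1],[0.8,0.97,0,0,0,0.565,1],[0.8,0.97,0,0,0,0.565,1],[0.8,0.97,0,0,0,0.565,1],[0.8,0.97,0,0,0,0.565,1],[0.8,0.97,0,0,0,0.565,1],[0.8,0.97,0,0,0,0.565,1],[0.8,0.97,0,0,0,0.565,1],[0.8,0.97,0,0,0,0.565,1],[0.8,0.97,0,0,0,0.565,1],[0.8,0.97,0,0,0,0.565,1],[0.8,0.97,0,0,0,0.565,1],[0.8,0.97,0,0,0,0.565,1],[0.8,0.97,0,0,0,0.565,1],[0.8,0.97,0,0,0,0.565,1],[0.8,0.97,0,0,0,0.565,1],[0.8,0.97,0,0,0,0.565,1],[0.8,0.97,0,0,0,0.565,1],[0.8,0.97,0,0,0,0.565,1],[0.8,0.97,0,0,0,0.565,1]]'
python3 - <<'E'
from plant import manip
from scipy.spatial.transform import Rotation as R
s=manip.get_state();print(R.from_quat(s["tool_rot"]).as_matrix().round(3),s["q"],s["contact_force"])
E
```

```text
time: 2.67
ee_pos: [566.8, -174.4, 232.6]
tool_rot: [1.0, 0.026, 0.003, 0.002]
contact_force: [0.1, -0.2, -0.2]
grip_width: 0.4
[[ 0.999  0.051  0.006]
 [ 0.051 -0.999 -0.004]
 [ 0.006  0.004 -1.   ]] [-4.31143901e-01  1.37609511e-01  1.61680593e+00 -5.09294168e-04
  1.37988047e+00 -4.82535958e-01] [ 0.06469922 -0.23983089 -0.15569708]
```

```bash
python3 -m jog '[[1,0.9,0,0,0,-0.5,1],[1,0.9,-0.5,0,0,0,1],[0.1,0.2,-1,0,0,0,1],[0,0,-1,0,0,0,1],[0,0,-1,0,0,0,1],[0,0,-1,0,0,0,1],[0,0,-1,0,0,0,1],[0,0,-1,0,0,0,1],[0,0,-0.5,0,0,0,1],[0,0,0,0,0,0,1]]'
python3 - <<'E'
from plant import manip
import cv2
im=manip.get_image("scene"); cv2.imwrite("pics/s1.png",cv2.resize(im["pixels"][80:280,120:350,::-1],None,fx=3,fy=3)[:600,:690])
E
```

```text
time: 3.5
ee_pos: [615.9, -125.1, 90.2]
tool_rot: [1.0, 0.005, 0.007, 0.002]
contact_force: [-1.1, -0.1, 0.9]
grip_width: 0.4
```

View pics/s1.png

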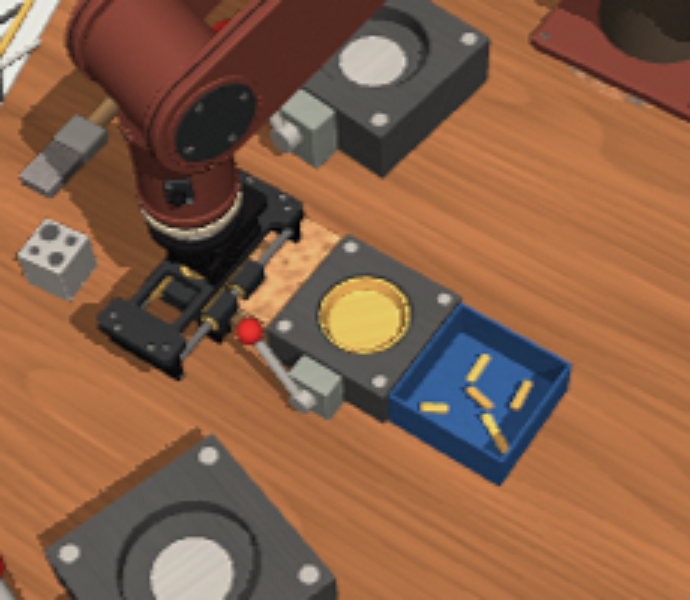

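The closed fingers (px 225,320) stand just on the -y side of the knob (248,330). I'll push now.

```bash
python3 -m jog '[[-0.3,0,-0.1,0,0,0,1],[0,0.5,0,0,0,0,1],[0,0.5,0,0,0,0,1],[0,0.5,0,0,0,0,1],[0,0.5,0,0,0,0,1],[0,0.5,0,0,0,0,1],[0,0.5,0,0,0,0,1],[0,0.5,0,0,0,0,1],[0,0.5,0,0,0,0,1]]'
```

```text
time: 4.3
ee_pos: [615.6, -48.6, 104.7]
tool_rot: [1.0, 0.003, 0.016, 0.011]
contact_force: [-1.3, -3.0, -1.7]
grip_width: 0.5
```

```bash
python3 -m jog '[[-0.1,0.2,-0.4,0,0,0,1],[-0.1,0.3,-0.4,0,0,0,1],[0,0.4,-0.2,0,0,0,1],[0,0.4,-0.1,0,0,0,1]]'
python3 - <<'E'
from plant import manip
import cv2
from scipy.spatial.transform import Rotation as R
s=manip.get_state();print(R.from_quat(s["tool_rot"]).as_matrix().round(3))
im=manip.get_image("scene"); cv2.imwrite("pics/s2.png",cv2.resize(im["pixels"][80:280,120:350,::-1],None,fx=3,fy=3)[:600,:690])
E
```

```text
time: 4.63
ee_pos: [613.9, -21.5, 84.2]
tool_rot: [1.0, 0.005, 0.02, 0.014]
contact_force: [-5.2, -34.4, 15.9]
grip_width: 0.4
[[ 0.999  0.009  0.04 ]
 [ 0.01  -1.    -0.028]
 [ 0.04   0.028 -0.999]]
```

View pics/s2.png

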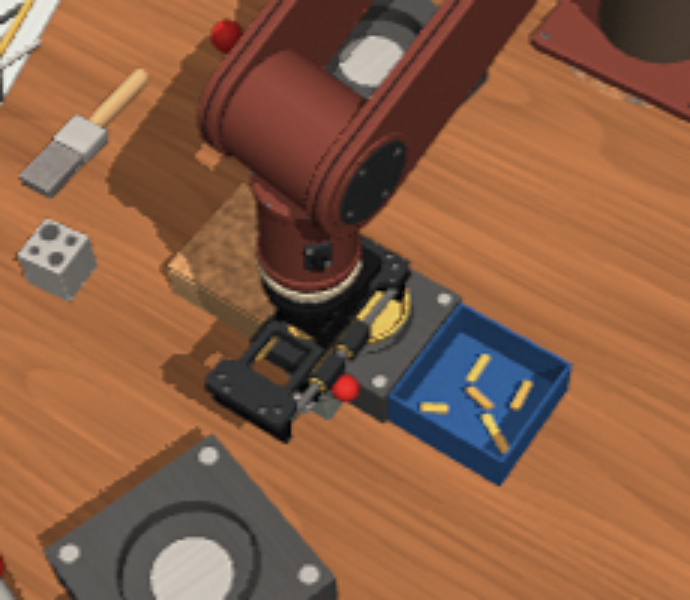

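```bash
python3 -m jog '[[0,-0.6,0,0,0,0,1],[0,-0.4,0.5,0.13,0.19,0,1],[0,0,1,0.13,0.19,0,1],[0,0,1,0,0,0,1],[0,0,1,0,0,0,1],[0,0,1,0,0,0,1],[0,-1,0.5,0,0,0,1],[0,-1,0,0,0,0,1],[0,-1,0,0,0,0,1],[0,-1,0,0,0,0,1],[0,-1,0,0,0,0,0],[0,-1,0,0,0,0,-0.5],[0,0,0,0,0,0,-0.5]]'
python3 - <<'E'
from plant import manip
import cv2
from scipy.spatial.transform import Rotation as R
s=manip.get_state();print(R.from_quat(s["tool_rot"]).as_matrix().round(3))
for n in ("scene","top"):
  im=manip.get_image(n); cv2.imwrite(f"pics/{n}3.png",cv2.resize(im["pixels"][100:280,150:350,::-1],None,fx=3,fy=3))
  for t in ("die","lever_knob","dish","rest","pad_top"):
        print(n,t,[(round(d["conf"],2),[round(v,1) for v in d["at"]]) for d in manip.spot_point(n,t)])
E
```

```text
time: 5.77
ee_pos: [607.9, -153.7, 171.9]
tool_rot: [1.0, 0.007, -0.01, -0.01]
contact_force: [0.4, 0.3, 0.1]
grip_width: 13.1
[[ 1.     0.014 -0.019]
 [ 0.014 -1.     0.019]
 [-0.019 -0.02  -1.   ]]
scene die [(0.86, [512.1, -36.4, 0.8]), (0.73, [246.4, -212.6, 1.0]), (0.62, [802.3, -12.0, 4.3])]
scene lever_knob [(0.64, [907.6, -117.1, 139.1]), (0.57, [365.9, -292.4, 138.6]), (0.48, [610.4, 11.2, 109.0])]
scene dish [(0.56, [511.2, -41.8, 51.1])]
scene rest [(0.74, [509.8, -165.7, -2.0])]
scene pad_top [(0.91, [800.4, -13.7, 44.7]), (0.69, [243.3, -212.4, 39.7])]
top die [(0.67, [800.2, -16.5, 0.8]), (0.59, [508.7, -36.0, 1.0])]
top lever_knob [(0.84, [909.2, -115.7, 137.6]), (0.49, [609.0, 12.1, 104.9]), (0.49, [368.1, -290.2, 136.4])]
top dish [(0.86, [510.3, -39.2, 52.9])]
top rest []
top pad_top [(0.98, [800.7, -17.0, 43.1])]
```

View pics/scene3.png

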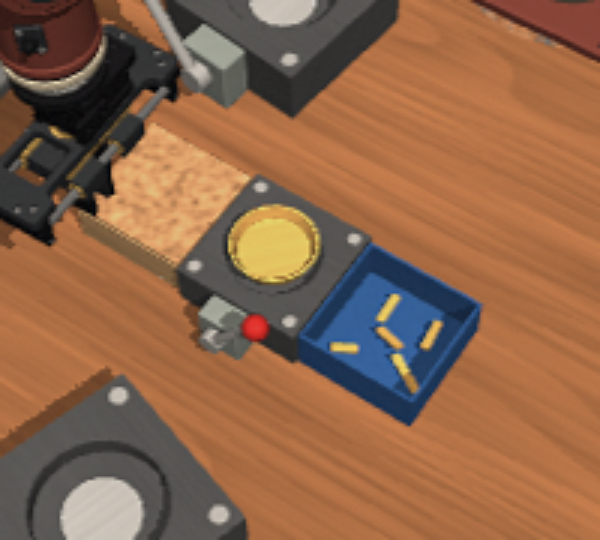

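View pics/top3.png

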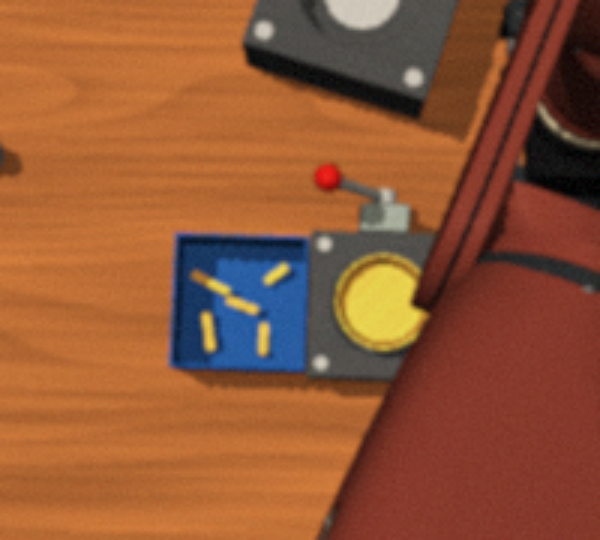

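```bash
python3 -m jog '[[-0.81,0.95,0,-0.09,-0.09,0,0.54],[-0.81,0.95,0,-0.09,-0.09,0,0.54],[-0.81,0.95,0,0,0,0,0.54],[-0.81,0.95,0,0,0,0,0.54],[-0.81,0.95,0,0,0,0,0.54],[-0.81,0.95,0,0,0,0,0.54],[0,0,-0.8,0,0,0,0.54],[0,0,-0.8,0,0,0,0.54],[0,0,-0.8,0,0,0,0.54],[0,0,0,0,0,0,0.54]]'
python3 - <<'E'
from plant import manip
from scipy.spatial.transform import Rotation as R
s=manip.get_state();print(R.from_quat(s["tool_rot"]).as_matrix().round(3))
E
```

```text
time: 7.2
ee_pos: [507.5, -31.6, 125.9]
tool_rot: [1.0, 0.009, 0.004, 0.001]
contact_force: [-0.7, 0.3, -0.8]
grip_width: 20.2
[[ 1.     0.017  0.009]
 [ 0.017 -1.    -0.002]
 [ 0.008  0.002 -1.   ]]
```

```bash
python3 -m jog '[[0.15,-0.4,-0.6,0,0,0,0.54],[0,0,-0.6,0,0,0,0.54],[0,0,-0.4,0,0,0,0.54],[0,0,0,0,0,0,0.54]]'
```

```text
time: 7.53
ee_pos: [511.5, -39.4, 94.5]
tool_rot: [1.0, 0.009, 0.005, 0.001]
contact_force: [-1.4, -0.6, -0.3]
grip_width: 19.9
```

```bash
python3 -m jog '[[0,0,-0.5,0,0,0,0.54],[0,0,-0.4,0,0,0,0.54],[0,0,-0.3,0,0,0,0.54],[0,0,-0.1,0,0,0,0.54],[0,0,0,0,0,0,0.54]]'
```

```text
time: 7.95
ee_pos: [512.2, -39.2, 67.0]
tool_rot: [1.0, 0.009, 0.006, 0.001]
contact_force: [-0.2, 0.1, 0.2]
grip_width: 19.7
```

```bash
python3 -m jog '[[0,-0.3,0,0,0,0,0.54],[0,-0.3,0,0,0,0,0.54],[0,-0.3,0,0,0,0,0.54],[0,-0.3,0,0,0,0,0.54],[0,-0.3,0,0,0,0,0.54],[0,-0.3,0,0,0,0,0.54],[0,-0.3,0,0,0,0,0.54],[0,-0.3,0,0,0,0,0.54]]'
python3 - <<'E'
from plant import manip
import cv2
for n in ("scene",):
  im=manip.get_image(n); cv2.imwrite(f"pics/{n}4.png",cv2.resize(im["pixels"][100:280,150:350,::-1],None,fx=3,fy=3))
E
```

```text
time: 8.62
ee_pos: [512.9, -91.4, 68.3]
tool_rot: [1.0, 0.009, 0.007, 0.001]
contact_force: [-0.9, 1.5, -0.3]
grip_width: 20.1
```

View pics/scene4.png

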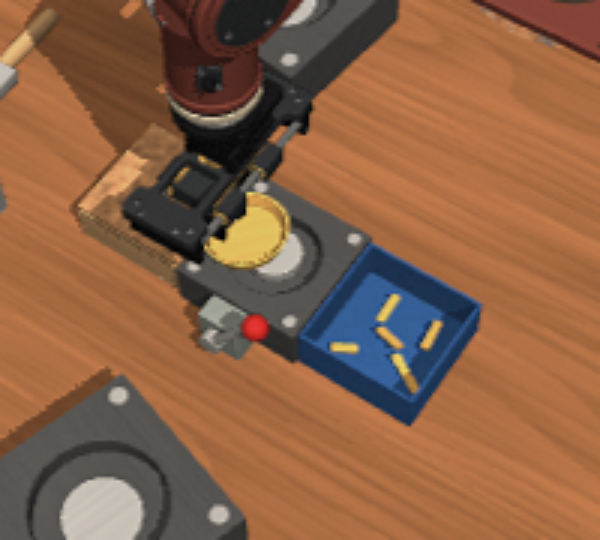

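The dish (px 247,230) follows the fingers off the pad, level. I'll keep dragging.

```bash
python3 -m jog '[[-0.05,-0.3,0,0,0,0,0.54],[0,-0.3,0,0,0,0,0.54],[0,-0.3,0,0,0,0,0.54],[0,-0.3,-0.05,0,0,0,0.54],[0,-0.3,-0.05,0,0,0,0.54],[0,-0.3,-0.05,0,0,0,0.54],[0,-0.3,-0.05,0,0,0,0.54],[0,-0.3,-0.05,0,0,0,0.54],[0,-0.3,0,0,0,0,0.54],[0,-0.3,0,0,0,0,0.54],[0,-0.25,0,0,0,0,0.54],[0,-0.1,0,0,0,0,0.54],[0,0,0,0,0,0,0.54]]'
python3 - <<'E'
from plant import manip
import cv2
for n in ("scene","top"):
  im=manip.get_image(n); cv2.imwrite(f"pics/{n}5.png",cv2.resize(im["pixels"][100:280,150:350,::-1],None,fx=3,fy=3))
  for t in ("dish","rest"):
        print(n,t,[(round(d["conf"],2),[round(v,1) for v in d["at"]]) for d in manip.spot_point(n,t)])
E
```

```text
time: 9.75
ee_pos: [515.6, -164.1, 68.0]
tool_rot: [1.0, 0.008, 0.01, -0.002]
contact_force: [0.2, 2.9, 2.1]
grip_width: 20.2
scene dish [(0.73, [514.3, -146.5, 46.8])]
scene rest [(0.64, [513.5, -166.8, -3.2]), (0.47, [608.8, 13.8, 107.6])]
top dish [(0.77, [515.3, -143.2, 49.7])]
top rest [(0.41, [505.4, -36.4, 51.3])]
```

View pics/scene5.png

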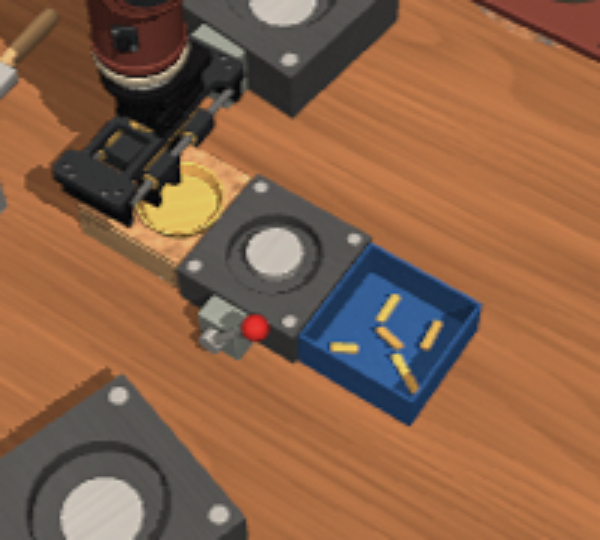

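```bash
python3 -m jog '[[-0.05,-0.2,-0.2,0,0,0,0.54],[-0.1,-0.25,-0.1,0,0,0,0.54],[-0.1,-0.25,0,0,0,0,0.54],[-0.05,-0.25,0,0,0,0,0.54],[0,-0.1,0,0,0,0,0.54],[0,0,0,0,0,0,0.54]]'
python3 - <<'E'
from plant import manip
for n in ("scene","top"):
  im=manip.get_image(n)
  for t in ("dish","rest"):
        print(n,t,[(round(d["conf"],2),[round(v,1) for v in d["at"]]) for d in manip.spot_point(n,t)])
E
```

```text
time: 10.55
ee_pos: [514.0, -181.9, 66.7]
tool_rot: [1.0, 0.009, 0.015, -0.003]
contact_force: [0.7, 2.3, 2.0]
grip_width: 20.2
scene dish [(0.73, [512.6, -163.9, 48.2]), (0.51, [608.5, -330.7, -1.6]), (0.33, [554.1, 368.8, -2.5]), (0.18, [607.5, 13.7, 108.8])]
scene rest [(0.76, [507.7, -165.9, -4.0])]
top dish [(0.48, [514.4, -160.6, 48.2]), (0.26, [609.9, 10.6, 102.7])]
top rest [(0.68, [515.1, -169.5, 1.3]), (0.19, [458.9, -421.6, -4.1])]
```

```bash
python3 -m jog '[[0,0.35,0.1,0,0,0,0.54],[0,0,0.5,0,0,0,0.54],[0,0,1,0,0,0,0.54],[0,0,1,0,0.15,0,1],[0,0,1,0,0.15,0,1],[0,0,1,0,0,0,1],[0,0,1,0,0,0,1],[0.4,1,0,0,0,0,1],[0.4,1,0,0,0,0,1],[0.4,1,0,0,0,0,1],[0.4,1,0,0,0,0,1],[0.4,1,0,0,0,0,1],[0.4,1,0,0,0,0,1],[0.4,1,0,0,0,0,1],[0.4,1,0,0,0,0,1],[0.4,1,0,0,0,0,1],[0.4,1,0,0,0,0,1],[0.4,1,0,0,0,0,1],[0.4,0.4,0,0,0,0,1],[0,0,0,0,0,0,1]]'
python3 - <<'E'
from plant import manip
import cv2
from scipy.spatial.transform import Rotation as R
s=manip.get_state();print(R.from_quat(s["tool_rot"]).as_matrix().round(3))
for n in ("scene","top"):
  im=manip.get_image(n); cv2.imwrite(f"pics/{n}6.png",cv2.resize(im["pixels"][100:280,150:350,::-1],None,fx=3,fy=3))
  for t in ("dish","rest","lever_knob"):
        print(n,t,[(round(d["conf"],2),[round(v,1) for v in d["at"]]) for d in manip.spot_point(n,t)])
E
```

```text
time: 12.52
ee_pos: [609.6, 67.8, 197.9]
tool_rot: [1.0, 0.01, -0.0, -0.001]
contact_force: [0.2, -1.1, 0.2]
grip_width: 0.3
[[ 1.     0.021 -0.   ]
 [ 0.021 -1.     0.002]
 [-0.    -0.002 -1.   ]]
scene dish [(0.62, [510.9, -158.7, 47.4])]
scene rest [(0.74, [510.0, -164.2, 1.7]), (0.74, [552.8, 368.1, 1.0])]
scene lever_knob [(0.92, [908.3, -114.9, 140.2]), (0.62, [608.2, 12.7, 104.8])]
top dish [(0.92, [515.2, -162.7, 48.2])]
top rest [(0.91, [512.0, -165.9, 0.0])]
top lever_knob [(0.85, [368.3, -293.6, 134.9]), (0.56, [608.0, 14.5, 101.7])]
```

View pics/scene6.png

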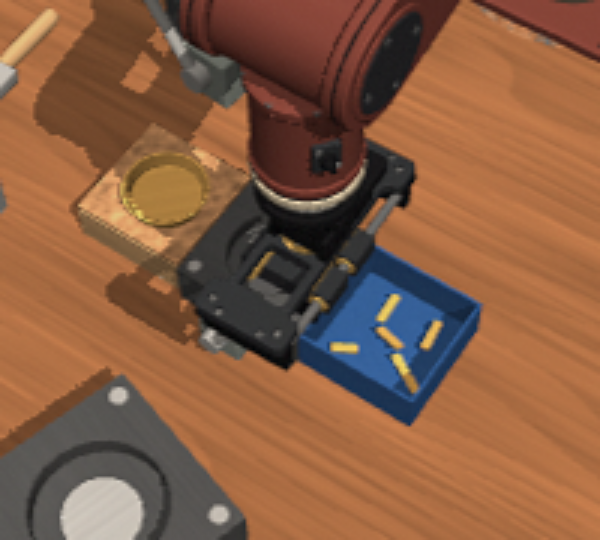

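View pics/top6.png

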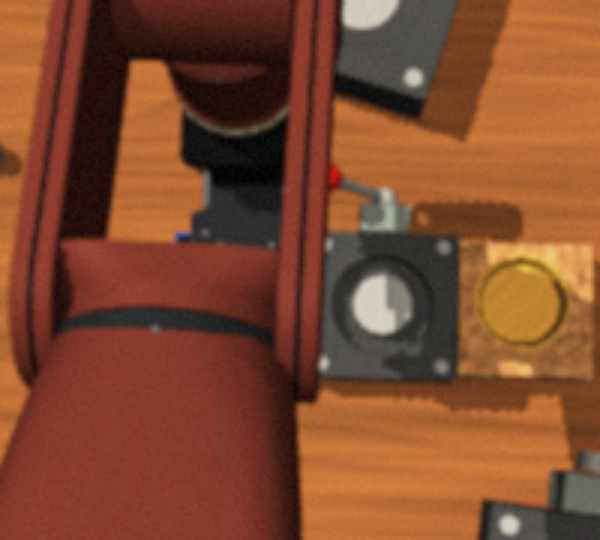

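The dish sits near the middle of the cork, open side up (top view px 522,300; cork spans 460–592). Next is the lever return from the +y side.

```bash
python3 -m jog '[[0,0,-1,0,0,0,1],[0,0,-1,0,0,0,1],[0,0,-1,0,0,0,1],[0,0,-1,0,0,0,1],[0,0,-0.8,0,0,0,1],[0,0,-0.4,0,0,0,1],[0,0,0,0,0,0,1],[0,-0.5,0,0,0,0,1],[0,-0.5,0,0,0,0,1],[0,-0.5,0,0,0,0,1]]'
```

```text
time: 13.75
ee_pos: [609.5, 29.9, 94.0]
tool_rot: [1.0, 0.006, 0.003, -0.001]
contact_force: [-0.2, 6.9, 5.4]
grip_width: 0.6
```

```bash
python3 -m jog '[[0,-0.5,0,0,0,0,1],[0,-0.5,-0.05,0,0,0,1],[0,-0.5,-0.1,0,0,0,1],[0,-0.5,-0.1,0,0,0,1],[0,-0.5,-0.2,0,0,0,1],[0,-0.5,-0.2,0,0,0,1]]'
```

```text
time: 14.25
ee_pos: [614.0, -36.2, 88.9]
tool_rot: [1.0, 0.006, 0.009, -0.002]
contact_force: [-2.1, 3.2, 4.3]
grip_width: 0.3
```

```bash
python3 -m jog '[[-0.1,-0.3,-0.1,0,0,0,1],[-0.1,-0.3,0,0,0,0,1],[0,-0.3,0,0,0,0,1],[0,-0.3,0,0,0,0,1]]'
```

```text
time: 14.58
ee_pos: [609.3, -57.9, 84.7]
tool_rot: [1.0, 0.004, 0.008, -0.008]
contact_force: [3.3, 36.9, 7.9]
grip_width: 0.5
```

At the stop (37 N). I'll back off, rise and check.

```bash
python3 -m jog '[[0,0.6,0,0,0,0,1],[0,0.5,0.3,0,0,0,1],[0,0,1,0,0,0,1],[0,0,1,0,0,0,1],[0,0,1,0,0,0,1],[0,0,1,0,0,0,1],[0,0,1,0,0,0,1],[0,1,0.5,0,0,0,1],[0,1,0,0,0,0,1],[0,1,0,0,0,0,1],[0,1,0,0,0,0,1],[0,1,0,0,0,0,1],[0,1,0,0,0,0,1],[0,1,0,0,0,0,1],[0,1,0,0,0,0,1],[0,0,0,0,0,0,1],[0,0,0,0,0,0,1]]'
python3 - <<'E'
from plant import manip
import cv2
print(manip.get_state()["joint_velocities"])
for n in ("scene","top"):
  im=manip.get_image(n); cv2.imwrite(f"pics/{n}7.png",cv2.resize(im["pixels"][100:280,150:350,::-1],None,fx=3,fy=3))
  for t in ("dish","rest","lever_knob","die","hammer","brush","dapblock"):
        print(n,t,[(round(d["conf"],2),[round(v,1) for v in d["at"]]) for d in manip.spot_point(n,t)])
E
```

```text
time: 16.0
ee_pos: [604.1, 123.1, 208.1]
tool_rot: [1.0, 0.005, 0.006, 0.004]
contact_force: [-0.1, 0.1, 0.2]
grip_width: 0.9
[ 0.0325748   0.00012287 -0.00163039 -0.0001203   0.00163074  0.01525204]
scene dish [(0.97, [516.7, -162.2, 48.3]), (0.61, [509.2, -42.1, 33.8])]
scene rest [(0.87, [507.9, -166.4, -2.4])]
scene lever_knob [(0.84, [368.5, -296.0, 141.2]), (0.79, [906.1, -114.4, 142.6]), (0.51, [608.4, -89.0, 106.3]), (0.49, [457.1, -418.3, 0.1])]
scene die [(0.85, [509.6, -38.1, -0.2]), (0.83, [804.8, -13.4, 2.2]), (0.62, [244.8, -211.2, -0.6])]
scene hammer [(0.88, [554.0, 367.7, -1.5])]
scene brush [(0.95, [459.0, -420.4, -0.9]), (0.26, [607.1, -89.0, 109.0])]
scene dapblock [(0.83, [610.8, -331.0, 0.0]), (0.6, [512.1, -163.6, 48.0])]
top dish [(0.74, [513.5, -160.5, 48.5]), (0.48, [510.1, -35.3, 30.9])]
top rest [(0.91, [514.9, -167.7, -0.6])]
top lever_knob [(0.94, [368.1, -290.9, 132.4]), (0.7, [911.1, -116.4, 139.9]), (0.5, [611.3, -92.8, 104.3])]
top die [(0.86, [507.6, -34.0, 1.6]), (0.56, [802.1, -14.8, -3.6]), (0.56, [243.5, -212.4, -2.3])]
top hammer []
top brush [(0.73, [462.3, -421.2, -3.4])]
top dapblock [(0.92, [609.8, -333.5, -0.5])]
```

View pics/scene7.png

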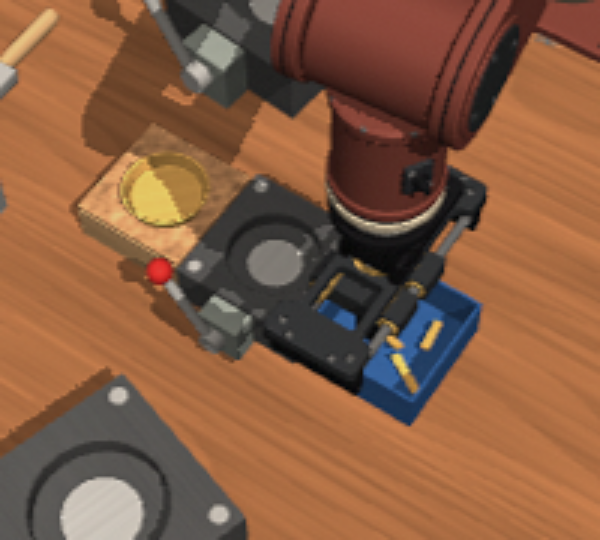

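View pics/top7.png

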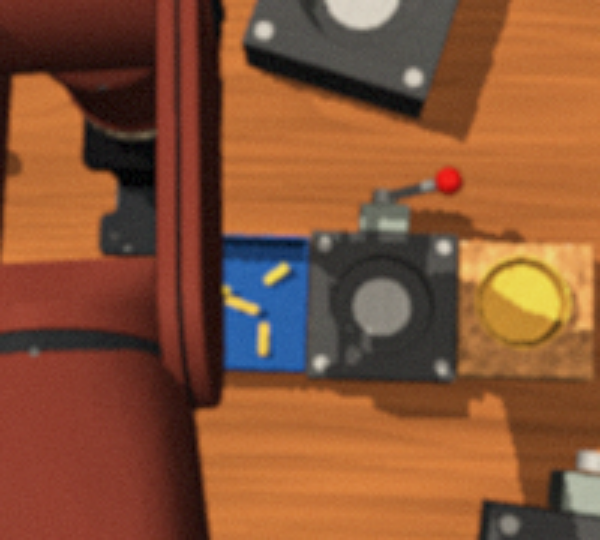

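The knob is back at its starting position (scene px 159,271, about (610, -91, 105)). The dish is level on the cork, 4–5 mm from its centre, and the arm is clear of everything.

```bash
python3 -c "
from plant import manip
print(manip.finish_job())"
```

```text
the job is handed in; nothing more can be done
None
```

The job is done and handed in at about 16 s; no verdict was reported.

- **What I did:** I pushed the lever fully over with closed fingers, to about 34 N at the stop, which raised the dish to a foot height of about 52 mm. I then dragged the dish by its inner wall onto the cork rest. Finally I pushed the lever back to its starting stop (about 37 N) and moved the arm clear.
- **Dish at the end:** it was open side up and looked level in both pictures. It was at about (514, -162), its foot at 48.4 mm, roughly 5 mm from the centre of the rest and well inside the 22 mm limit.
- **Lever at the end:** the knob was at about (610, -91, 105), which is its starting position.
- **Bystanders:** the brush and dapping block were where they started in both views. The hammer was unmoved in the scene view, but the top view missed it because the arm was in the way.
- **Disagreements:** the networks' readings of the dish and rest scattered by 3–7 mm. In the last check they also reported a false second dish in the empty die, at 0.48 and 0.61 confidence; both pictures show only the ejector pad there.

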